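Lock the tube in the swing clamp

ROBOT

A 6-joint arm with a two-finger parallel gripper is mounted at the origin on a cart in front of the work surface, level with it; the furniture and walls round the work are solid. World frame = base frame: x ahead of the robot, y to its left, z up, the work surface at z = 0. Lengths are in m, angles in rad, forces in N, time in s.
With the tool pointing down it reaches from about 0.225 to 0.725 m from the base axis. Payload 3.1 kg.
Tool frame: the origin (TCP) lies on the centre line of the jaws, within the pads' length; the fingertips stand 11 mm ahead of it and the grasp point (between the pads) lies 8 mm behind it (bot.tip_extent is the distance from the TCP to the fingertips, in m); z points along the fingers, y is the line along which they close (so a half turn about z gives the same grasp; the last joint's range is limited). The gripper opens to 85 mm and grips with 20 to 120 N. Pads are 22 mm wide; open, the fingers measure 114 mm over their backs; the gripper's body (76 mm by 85 mm) begins 54 mm behind the grasp point. The pads swing forward as they close: fully open they stand 13 mm farther back than shut.
Start: joints at [-1.404, 0.048, 0.099, 1.622, 0, 1.443], TCP at [0.153, -0.502, 0.242] pointing down, gripper open.
Joint ranges: [-2.91, 2.91], [-0.99, 1.94], [-1.21, 1.42], [-2.12, 2.29], [-1.49, 1.47], [-3.14, 3.14]. Speed limits (rad/s): [2.79, 2.79, 3.14, 3.14, 3.14, 3.14].

INTERFACE

Orientations are given as a unit quaternion [w, x, y, z].
In Python, from bench import bot gives the robot as it stands.
- The arm moves only by the tool move_arm, never from a script. Its argument "commands" is a list of rows, each a list of 7 numbers: the turn, a rotation vector about the tool's x, y, z in rad, then the shift along the tool's x, y, z in m, then the closure, from -1 (fully open) to 1 (shut), so that 0 is half open. A call has 1 to 10 rows; each row shifts and turns the commanded pose from where the row before left it, along the tool's axes as they then stand; what a row does not reach is not made up. A row lasts 1/12 s, in which the tool goes at most 41.7 mm and 7.16 degrees, less where a joint would pass 70% of its speed; a pose out of reach is approached as far as the arm can. A call with a gripper value outside its range is refused whole. The fingers move at their own pace and stop on an object; "grip_force" is the grip in N (left out, the last holds). Time passes only in rows, so rows that do not move let the fingers close. It gives the time, the measured TCP pose, the force, the opening and the grip force at its end, in the units of the state.
- bot.state(): the state, without advancing time (a new reading comes with each control period).
- bot.read_camera(name): name is "side" or "top"; returns a dict with "img" (420x560x3 uint8, red, green, blue), "intrinsics" (3x3 intrinsics, pixels), "cam_to_world" (4x4, takes a point from camera to world coordinates). Camera axes: x right, y down, z forward; pixel columns grow to the right and rows downward; lengths in m; the calibration is good to about 2 mm. A picture is of the moment at which its call begins. There is no depth.
- bot.sign_off(): hands the job in; it is judged then, once.
The state is a dict: "time_s": time; "joint_positions": joint angles; "joint_velocities": joint speeds; "joint_torque": joint torques, N m; "position": TCP position; "tool_rot": TCP orientation; "wrist_force": force on the tool from outside, world axes, zero at the start; "wrist_torque": the same for the moment, N m; "opening": finger opening in m; "grasp_force": force on a finger pad.
Only numpy, scipy, OpenCV 4.12 (cv2) and the standard library are available. Lean on these libraries where they do the work, as an engineer would, in place of code of your own. Each camera call takes 0.05 s, during which the arm holds its last target. There are 200 camera calls.

TASK

Clamp the black rubber tube where it lies in the V-block: push the blue clamp strap round with the outside of a finger, against its black post, until it stops squarely over the tube, and only then push the red cam lever down until it lies flat. Pick nothing up: the tube stays in its block, and the stamp, the tape roll and the plug gauge stay where they are.

Things in the scene. Friction and masses are not known exactly. Their poses are not given: they have to be found in the camera images.
- clamp: the clamp's fixed base, an aluminium plate 125 x 84 x 10 mm screwed to the bench with a steel V-block and a pillar. Origin on the pillar's axis at bench height; z up; -x points from the pillar to the V-block, whose middle is 55 mm from the pillar axis; y runs along the block's groove. The plate reaches 28 mm from the origin to +x, 97 mm to -x and 42 mm to either side.
- clamp_pillar (a point): point on the pillar's axis, which is the strap's pivot axis (vertical), 62 mm above the bench, mid-height of the strap
- strap (a joint): angle of the blue strap about the pillar, rad. 0 = over the tube against its stop, the strap pointing along the clamp's -x; it grows as the strap swings open towards the clamp's +y side (at 1.57 it points along +y). Stops at 0 and at 1.75. Stiff enough to stay where it is left; about 1.5 N at the post moves it. The strap is a bar 24 mm wide whose underside is 58 mm and top 66 mm above the bench, so it passes over the tube.
- strap_post (a point): centre of the upright black post near the strap's free end, 120 mm from the pillar axis: round, 16 mm in diameter, reaching from 40 to 90 mm above the bench (this point at 62 mm). Push the strap here.
- lever (a joint): angle of the red-tipped cam lever that rides on the strap, rad. 0 = raised, sloping up at 49 degrees (0.85 rad); 0.85 = pushed fully down, lying level along the strap. It stays where it is left; pushing near the tip takes 2 to 4 N, and it lowers a rubber pad through 5 mm, which meets the tube a little past half way and is sprung.
- lever_pivot (a point): centre of the lever's pivot pin, 55 mm from the pillar axis on the strap's centre line, 80 mm above the bench; it moves with the strap. The lever slopes up from here back towards the pillar and turns down towards the pillar. The bar that carries the pivot has two ears up to 89 mm above the bench.
- lever_tip (a point): end of the lever's red grip on its centre line, 60 mm from the pivot. The grip is a round bar 13 mm thick over the last 26 mm, with a round end that reaches 6.5 mm farther. With the lever down it lies level at 80 mm above the bench, over the pillar and past it by 5 mm.
- pad: the round black rubber pad, 22 mm in diameter, under the strap below the lever's pivot; origin on the pad's axis 50 mm below its underside (when raised). It is pressed on the tube by the lever.
- tube: the workpiece, a loose black rubber tube 27 mm in diameter and 59 mm long, light, lying in the V-block along the clamp's y. Origin at its underside, below its middle, about 20 mm above the bench; its axis is its y axis; its top is about 47 mm above the bench.
- stamp: bystander: a hand stamp with a turned brown wooden handle, 25 x 34 x 64 mm, upright on the bench; origin under its centre, z up
- tape_roll: bystander: a roll of black tape, 62 mm across, 19 mm high, lying flat; origin under its centre
- gauge: bystander: a grey plug gauge with a green ring, 97 mm long along its y, 22 mm thick, lying on the bench beyond the reach of the strap; origin under its centre
Things that resemble listed ones, but are neither listed nor needed, are in the scene too. What is shaped like the tube but pink or white is not meant.

How it is judged:
By the outcome, as a careful person would: the job done as asked, in the order asked, and still so for the second after the job is handed in, with the robot touching nothing.
It also fails if it takes over 42 s, if anything falls off the work surface, if the arm or the gripper's body presses on something with over 40 N, if the wrist force passes 120 N, or if a joint passes its speed limit or range.

## Working session

There is one attempt and no reset: what is moved stays moved. The work goes in short steps, Python scripts to look and compute and a tool call to move; the robot and the scene stay as the last step left them, time stands still between calls to the robot, and variables do not carry over. Pictures are saved under pics/ and viewed, at most 10 in all, crops included, and the job is handed in when it is done.

Besides the shell and the picture viewer there is one more tool, called after "Emit:" as name(argument=value, ...), one argument or row to a line, values as JSON. move_arm: Moves the arm, as the interface text tells. Its arguments: {"type":"object","properties":{"commands":{"type":"array"},"grip_force":{"type":"number"}},"required":["commands"]}

```bash
mkdir -p pics
python3 - <<'E'
from bench import bot
import cv2,pickle
for n in("top","side"):
    d=bot.read_camera(n);pickle.dump(d,open(n+'.pkl','wb'))
    cv2.imwrite(f'pics/{n}0.png',cv2.cvtColor(d["img"],cv2.COLOR_RGB2BGR))
    print(n,d["intrinsics"],d["cam_to_world"])
s=bot.state();print(s)
E
```

```text
top [[410.36510346   0.         277.55606768]
 [  0.         410.36510346 204.1180143 ]
 [  0.           0.           1.        ]] [[-0.00715341 -0.99450545  0.10444009  0.44658557]
 [-0.99962093  0.00433495 -0.02718841  0.09359164]
 [ 0.02658628 -0.10459499 -0.99415947  0.96896578]
 [ 0.          0.          0.          1.        ]]
side [[409.18420523   0.         279.01378993]
 [  0.         409.18420523 213.74276041]
 [  0.           0.           1.        ]] [[ 0.99923503 -0.01536702  0.03596121  0.47639692]
 [-0.03891054 -0.48272357  0.87490795 -0.65299579]
 [ 0.00391459 -0.87563794 -0.48295224  0.49919712]
 [ 0.          0.          0.          1.        ]]
{'time_s': 0.1, 'joint_positions': array([-1.40380970e+00,  4.86725340e-02,  9.77340676e-02,  1.62196778e+00,
       -2.95237393e-06,  1.44300166e+00]), 'joint_velocities': array([ 0.00140997, -0.0033902 ,  0.00347805,  0.00039567, -0.00036407,
       -0.00117782]), 'joint_torque': array([ 2.27104480e-03, -3.39847684e+01,  3.20937538e+01,  1.57523394e-02,
       -1.79571689e-04, -4.18075217e-06]), 'position': array([ 0.15243088, -0.50183894,  0.24122607]), 'tool_rot': array([-1.05472671e-03,  9.89157097e-01,  1.46857495e-01, -2.21475197e-05]), 'wrist_force': array([-0.01615721, -0.47305039, -0.79210417]), 'wrist_torque': array([-0.02365573, -0.03158502, -0.00628139]), 'grasp_force': 0.0, 'opening': 0.08536605132631976}
```

View pics/top0.png

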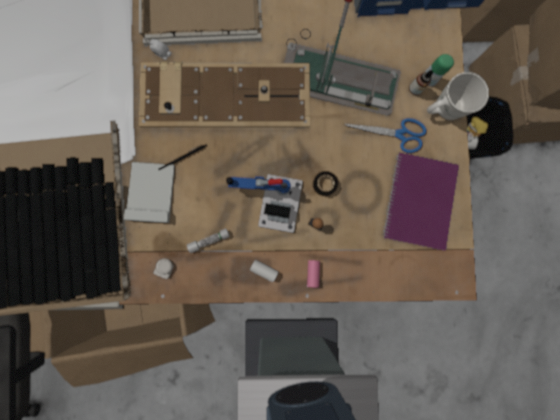

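View pics/side0.png

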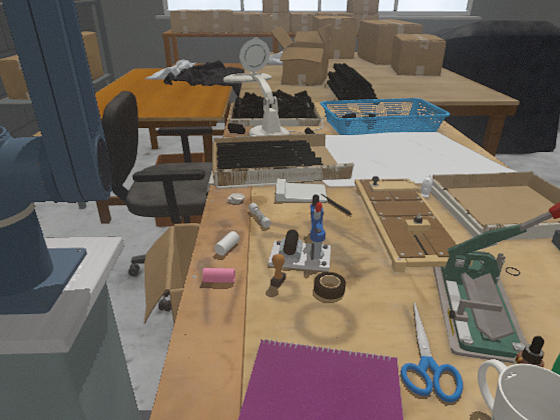

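The top view shows the clamp plate at about (281,203), with the blue strap pointing image-left to the post near (233,183). The black tube is at (277,211) in the V-block, and the pink (313,273) and white (265,271) tubes are decoys. The side view shows the raised lever at (316,215), the stamp at (279,268) and the tape roll at (329,287). I'll enlarge both.

```bash
cat > h.py <<'E'
import numpy as np,pickle,cv2
def ray(d,u,v):
    c=d["cam_to_world"];r=c[:3,:3]@np.linalg.solve(d["intrinsics"],[u,v,1.]);return c[:3,3],r
def onz(d,u,v,z):
    o,r=ray(d,u,v);return o+r*(z-o[2])/r[2]
def proj(d,p):
    c=d["cam_to_world"];q=d["intrinsics"]@(c[:3,:3].T@(np.array(p)-c[:3,3]));return q[:2]/q[2]
E
python3 - <<'E'
from h import *
t=pickle.load(open('top.pkl','rb'))['img'];s=pickle.load(open('side.pkl','rb'))['img']
a=cv2.resize(t[160:245,215:345],None,fx=6,fy=6,interpolation=cv2.INTER_CUBIC)
b=cv2.resize(s[185:305,240:360],None,fx=5,fy=5,interpolation=cv2.INTER_CUBIC)
cv2.imwrite('pics/t1.png',cv2.cvtColor(a,4));cv2.imwrite('pics/s1.png',cv2.cvtColor(b,4))
E
```

```text
(no output)
```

View pics/t1.png

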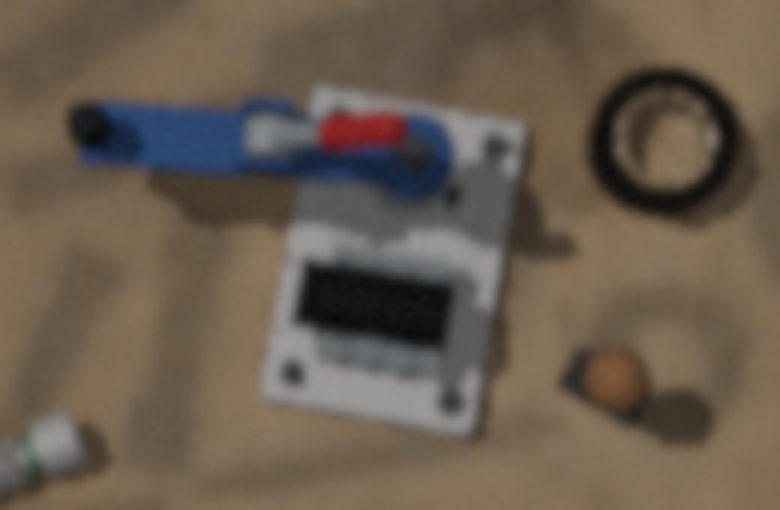

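View pics/s1.png

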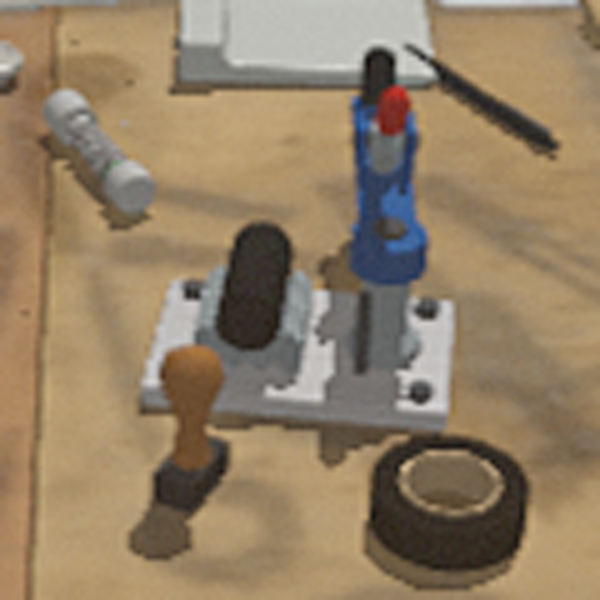

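The top crop shows the plate corners at about (318,88), (527,122), (475,437) and (265,400), the post top at (90,124) and the pivot bolt at (414,153). The lever's red grip runs (325-405,132). The only black tube is the one in the V-block at (375,305). The gauge is at lower left, the stamp at (612,380) and the tape roll at (665,140).

Run:
```python
from h import *
t=pickle.load(open('top.pkl','rb'));s=pickle.load(open('side.pkl','rb'))
f=lambda u,v,z:onz(t,(u+.5)/6-.5+215,(v+.5)/6-.5+160,z)
g=lambda u,v,z:onz(s,(u+.5)/5-.5+240,(v+.5)/5-.5+185,z)
C=np.array([f(*c,.01) for c in[(318,88),(527,122),(475,437),(265,400)]])
print(C.round(4),[np.linalg.norm(C[i]-C[i-1]).round(4) for i in range(4)])
X=(C[0]+C[1]-C[2]-C[3]);X2=C[0]-C[1]+C[3]-C[2]
yx=np.arctan2(X[1],X[0]);yy=np.arctan2(-X2[0],X2[1]);yaw=(yx+yy)/2
print('yaw',yx,yy)
ex=np.array([np.cos(yaw),np.sin(yaw),0]);ey=np.array([-ex[1],ex[0],0])
o=C.mean(0)+ex*.0345;o[2]=0
print('origin',o,'boltpillar',f(414,153,.069),g(392,228,.068))
p=f(90,124,.09);print('post',p,'side',g(379,55,.09))
d=p-o;print('r',np.hypot(*d[:2]),'strap angle',np.arctan2(d@ey,-(d@ex)))
print('tube',f(375,305,.045),'exp',o-ex*.055)
for a in np.arange(0,1.76,.25):print(a,(o+.12*(-ex*np.cos(a)+ey*np.sin(a))).round(3))
print('stamp',f(612,380,.06),'tape',f(665,140,.019),'gauge',f(55,443,.015))
print('ptop',proj(t,list(o[:2])+[.066]),proj(s,list(o[:2])+[.066]))
```

```text
[[0.6185 0.0905 0.01  ]
 [0.6047 0.008  0.01  ]
 [0.4807 0.03   0.01  ]
 [0.4956 0.1117 0.01  ]] [np.float64(0.1248), np.float64(0.0836), np.float64(0.126), np.float64(0.083)]
yaw -0.17294413300801795 -0.1730148628809062
origin [0.58386171 0.05410189 0.        ] boltpillar [0.58351639 0.05530442 0.069     ] [0.58511131 0.05633134 0.068     ]
post [0.59123741 0.17288582 0.09      ] side [0.59211559 0.17027861 0.09      ]
r 0.11901269774999758 strap angle 1.4598306120315951
tube [0.52933624 0.06949464 0.045     ] exp [0.52968251 0.06356839 0.        ]
0.0 [0.466 0.075 0.   ]
0.25 [0.474 0.103 0.   ]
0.5 [0.49  0.129 0.   ]
0.75 [0.511 0.15  0.   ]
1.0 [0.537 0.165 0.   ]
1.25 [0.566 0.173 0.   ]
1.5 [0.596 0.173 0.   ]
1.75 [0.625 0.167 0.   ]
stamp [ 0.49967904 -0.01775282  0.06      ] tape [ 0.59596025 -0.04519189  0.019     ] gauge [0.47921015 0.19247871 0.015     ]
ptop [284.06647413 185.13127647] [317.47279027 231.62086101]
```

Everything agrees: plate 125×83.5, post radius 119 mm, strap angle about 1.46, yaw −0.173, pillar at (0.584,0.055), post at (0.592,0.172). Next I turn the tool, shut the fingers, and travel high to a point beyond the post.

Emit:
move_arm(
  commands=[
    [0,0,-0.121,0,0,0,1],
    [0,0,-0.121,0,0,0,1],
    [0,0,-0.121,0,0,0,1],
    [0,0,-0.121,0,0,0,1],
    [0,0,-0.121,0,0,0,1],
    [0,0,-0.121,0,0,0,1],
    [0,0,-0.121,0,0,0,1],
    [0,0,-0.121,0,0,0,1],
    [0,0,-0.121,0,0,0,1],
    [0,0,-0.121,0,0,0,1],
  ],
)

```text
time_s: 0.93
position: [0.1525, -0.502, 0.2416]
tool_rot: [-0.001, 0.728, 0.686, 0.0]
wrist_force: [-0.5, 0.0, 0.2]
opening: 0.0001
grasp_force: 0.0
```

Emit:
move_arm(
  commands=[
    [0,0,0,0.029,0.0185,0,1],
    [0,0,0,0.029,0.0185,0,1],
    [0,0,0,0.029,0.0185,0,1],
    [0,0,0,0.029,0.0185,0,1],
    [0,0,0,0.029,0.0185,0,1],
    [0,0,0,0.029,0.0185,0,1],
    [0,0,0,0.029,0.0185,0,1],
    [0,0,0,0.029,0.0185,0,1],
    [0,0,0,0.029,0.0185,0,1],
    [0,0,0,0.029,0.0185,0,1],
  ],
)

```text
time_s: 1.77
position: [0.3567, -0.2235, 0.2419]
tool_rot: [-0.0, 0.73, 0.683, -0.0]
wrist_force: [-0.6, 0.2, -0.2]
opening: -0.0001
grasp_force: 0.0
```

Emit:
move_arm(
  commands=[
    [0,0,0,0.029,0.0185,0,1],
    [0,0,0,0.029,0.0185,0,1],
    [0,0,0,0.029,0.0185,0,1],
    [0,0,0,0.029,0.0185,0,1],
    [0,0,0,0.029,0.0185,0,1],
    [0,0,0,0.029,0.0185,0,1],
    [0,0,0,0.029,0.0185,0,1],
    [0,0,0,0.029,0.0185,0,1],
    [0,0,0,0.029,0.0185,0,1],
    [0,0,0,0.029,0.0185,0,1],
  ],
)

```text
time_s: 2.6
position: [0.5604, 0.0537, 0.2416]
tool_rot: [-0.0, 0.73, 0.684, -0.0]
wrist_force: [-0.1, -1.1, -0.2]
opening: 0.0004
grasp_force: 0.0
```

Emit:
move_arm(
  commands=[
    [0,0,0,0.029,0.0185,0,1],
    [0,0,0,0.029,0.0185,0,1],
    [0,0,0,0.029,0.0185,0,1],
    [0,0,0,0.029,0.0185,0,1],
    [0,0,0,0,0,0,1],
    [0,0,0,0,0,0,1],
  ],
)

```text
time_s: 3.1
position: [0.6414, 0.1643, 0.239]
tool_rot: [-0.001, 0.729, 0.684, -0.002]
wrist_force: [0.2, -0.7, -0.1]
opening: 0.0
grasp_force: 0.0
```

```bash
cat >> h.py <<'E'
from scipy.spatial.transform import Rotation as R
def st():
    from bench import bot
    s=bot.state();q=s['tool_rot'];M=R.from_quat([q[1],q[2],q[3],q[0]]).as_matrix()
    print('t',s['time_s'],'p',s['position'].round(4),'phi',np.arctan2(M[1,0],M[0,0]).round(3),'zax',M[:,2].round(3),'F',s['wrist_force'].round(1),'open',round(s['opening'],4),'tip',bot.tip_extent)
    return s,M
E
python3 -c "
from h import *
s,M=st();print(M.T@(np.array([.642,.170,.084])-s['position']))"
```

```text
t 3.1 p [0.6414 0.1643 0.239 ] phi 1.507 zax [-0.005 -0.001 -1.   ] F [ 0.2 -0.7 -0.1] open 0.0 tip 0.011
[0.0058755  0.00093423 0.15498929]
```

Emit:
move_arm(
  commands=[
    [0,0,0,0.006,0,0.02,1],
    [0,0,0,0,0,0.025,1],
    [0,0,0,0,0,0.03,1],
    [0,0,0,0,0,0.03,1],
    [0,0,0,0,0,0.025,1],
    [0,0,0,0,0,0.015,1],
    [0,0,0,0,0,0.01,1],
    [0,0,0,0,0,0,1],
    [0,0,0,0,0,0,1],
  ],
)

```text
time_s: 3.85
position: [0.6415, 0.1681, 0.0878]
tool_rot: [0.0, 0.73, 0.683, -0.0]
wrist_force: [0.5, 0.7, -0.4]
opening: 0.0002
grasp_force: 0.0
```

```bash
python3 -c "
from h import *
from bench import bot
st()
a=bot.read_camera('side')['img'];a=cv2.resize(a[120:300,230:430],None,fx=3,fy=3,interpolation=cv2.INTER_CUBIC);cv2.imwrite('pics/s2.png',cv2.cvtColor(a,4))"
```

```text
t 3.85 p [0.6415 0.1681 0.0878] phi 1.504 zax [-0. -0. -1.] F [ 0.5  0.7 -0.4] open 0.0002 tip 0.011
```

View pics/s2.png

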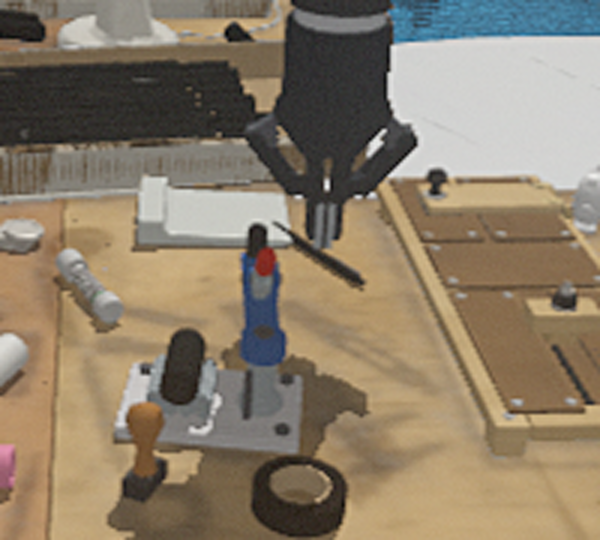

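The view shows the fingers shut, standing behind the post (post at (257,235), finger at (322,230)), clear of everything. Next I lower slightly and close up to the post.

Emit:
move_arm(
  commands=[
    [0,0,0,0.003,0,0.004,1],
    [0,0,0,0,-0.006,0,1],
    [0,0,0,0,-0.006,0,1],
    [0,0,0,0,-0.006,0,1],
    [0,0,0,0,-0.004,0,1],
    [0,0,0,0,0,0,1],
  ],
)

```text
time_s: 4.4
position: [0.619, 0.1736, 0.0836]
tool_rot: [-0.0, 0.73, 0.684, -0.0]
wrist_force: [-0.0, -0.1, -0.1]
opening: 0.0003
grasp_force: 0.0
```

Emit:
move_arm(
  commands=[
    [0,0,0,0,-0.003,0,1],
    [0,0,0,0,-0.003,0,1],
    [0,0,0,0,-0.002,0,1],
    [0,0,0,0,-0.002,0,1],
    [0,0,0,0,0,0,1],
  ],
)

```text
time_s: 4.82
position: [0.6101, 0.1741, 0.0835]
tool_rot: [0.0, 0.73, 0.683, 0.0]
wrist_force: [1.1, 0.3, -0.3]
opening: 0.0
grasp_force: 0.4
```

```bash
cat >> h.py <<'E'
def rel(o=np.array([.584,.055])):
    s,M=st();d=s['position'][:2]-o
    print('radial %.4f tang(back) %.4f strap(if contact .0225) %.3f  from phi %.3f'%(d@M[:2,0],d@M[:2,1],np.pi-.173-(np.arctan2(d[1],d[0])+.185),np.pi-.173-np.arctan2(M[1,0],M[0,0])))
E
python3 -c "
from h import *
rel()"
```

```text
t 4.8167 p [0.6101 0.1741 0.0835] phi 1.505 zax [ 0.  0. -1.] F [ 1.1  0.3 -0.3] open 0.0 tip 0.011
radial 0.1206 tang(back) 0.0182 strap(if contact .0225) 1.429  from phi 1.464
```

Emit:
move_arm(
  commands=[
    [0,0,-0.06,0.0013,-0.0072,0,1],
    [0,0,-0.06,0.0013,-0.0072,0,1],
    [0,0,-0.06,0.0013,-0.0072,0,1],
    [0,0,-0.06,0.0013,-0.0072,0,1],
    [0,0,-0.06,0.0013,-0.0072,0,1],
    [0,0,-0.06,0.0013,-0.0072,0,1],
    [0,0,-0.06,0.0013,-0.0072,0,1],
    [0,0,-0.06,0.0013,-0.0072,0,1],
    [0,0,-0.06,0.0013,-0.0072,0,1],
    [0,0,-0.06,0.0013,-0.0072,0,1],
  ],
)

```text
time_s: 5.65
position: [0.5385, 0.1719, 0.0837]
tool_rot: [0.001, 0.494, 0.869, 0.0]
wrist_force: [1.6, -0.5, -0.6]
opening: 0.0004
grasp_force: 0.8
```

```bash
python3 -c "
from h import *
rel()"
```

```text
t 5.65 p [0.5385 0.1719 0.0837] phi 2.108 zax [ 0.002 -0.    -1.   ] F [ 1.6 -0.5 -0.6] open 0.0004 tip 0.011
radial 0.1237 tang(back) 0.0207 strap(if contact .0225) 0.842  from phi 0.861
```

Emit:
move_arm(
  commands=[
    [0,0,-0.06,0.0008,-0.0073,0,1],
    [0,0,-0.06,0.0008,-0.0073,0,1],
    [0,0,-0.06,0.0008,-0.0073,0,1],
    [0,0,-0.06,0.0008,-0.0073,0,1],
    [0,0,-0.06,0.0008,-0.0073,0,1],
    [0,0,-0.06,0.0008,-0.0073,0,1],
    [0,0,-0.06,0.0008,-0.0073,0,1],
    [0,0,-0.06,0.0008,-0.0073,0,1],
    [0,0,-0.06,0.0008,-0.0073,0,1],
    [0,0,-0.06,0.0008,-0.0073,0,1],
  ],
)

```text
time_s: 6.48
position: [0.4818, 0.1264, 0.0834]
tool_rot: [-0.001, 0.215, 0.977, 0.001]
wrist_force: [-0.0, 2.0, -0.1]
opening: -0.0
grasp_force: 0.8
```

Emit:
move_arm(
  commands=[
    [0,0,-0.05,0.0006,-0.006,0,1],
    [0,0,-0.05,0.0006,-0.006,0,1],
    [0,0,-0.05,0.0006,-0.006,0,1],
    [0,0,-0.04,0.0005,-0.005,0,1],
    [0,0,0,0,0,0,1],
  ],
)

```text
time_s: 6.9
position: [0.4714, 0.1048, 0.0832]
tool_rot: [-0.001, 0.123, 0.992, -0.0]
wrist_force: [0.1, -0.2, -0.0]
opening: -0.0001
grasp_force: 0.0
```

```bash
python3 -c "
from h import *
rel()"
```

```text
t 6.9 p [0.4714 0.1048 0.0832] phi 2.895 zax [-0.001  0.    -1.   ] F [ 0.1 -0.2 -0. ] open -0.0001 tip 0.011
radial 0.1214 tang(back) 0.0207 strap(if contact .0225) 0.058  from phi 0.074
```

Emit:
move_arm(
  commands=[
    [0,0,-0.02,0,-0.002,0,1],
    [0,0,-0.02,0,-0.002,0,1],
    [0,0,-0.02,0,-0.002,0,1],
    [0,0,0,0,-0.0015,0,1],
    [0,0,0,0,0,0,1],
  ],
)

```text
time_s: 7.32
position: [0.4704, 0.0977, 0.0832]
tool_rot: [-0.0, 0.093, 0.996, -0.0]
wrist_force: [0.1, 0.9, -1.6]
opening: 0.0003
grasp_force: 0.4
```

Emit:
move_arm(
  commands=[
    [0,0,0,0,-0.0015,0,1],
    [0,0,0,0,0,0,1],
  ],
)

```text
time_s: 7.48
position: [0.4704, 0.0971, 0.0833]
tool_rot: [0.0, 0.093, 0.996, 0.001]
wrist_force: [0.1, 4.5, -0.6]
opening: 0.0
grasp_force: 1.9
```

Emit:
move_arm(
  commands=[
    [0,0,0,0,-0.0015,0,1],
    [0,0,0,0,0,0,1],
  ],
)

```text
time_s: 7.65
position: [0.4703, 0.0969, 0.0834]
tool_rot: [0.0, 0.093, 0.996, 0.003]
wrist_force: [0.5, 6.4, -0.6]
opening: 0.0002
grasp_force: 3.6
```

```bash
python3 -c "
from h import *
rel()"
```

```text
t 7.65 p [0.4703 0.0969 0.0834] phi 2.956 zax [ 0.001  0.005 -1.   ] F [ 0.5  6.4 -0.6] open 0.0002 tip 0.011
radial 0.1195 tang(back) 0.0201 strap(if contact .0225) -0.005  from phi 0.013
```

The force rose to 6.4 N with no motion, so the strap is on its stop. I'll back off, rise, and check the angle.

Emit:
move_arm(
  commands=[
    [0,0,0,0,0.004,0,1],
    [0,0,0,0,0.015,0,1],
    [0,0,0,0,0.015,-0.01,1],
    [0,0,0,0,0.01,-0.03,1],
    [0,0,0,0,0.01,-0.035,1],
    [0,0,0,0,0.02,-0.035,1],
    [0,0,0,0,0.02,-0.01,1],
    [0,0,0,0,0.02,0,1],
    [0,0,0,0,0,0,1],
  ],
)

```text
time_s: 8.4
position: [0.493, 0.2092, 0.2052]
tool_rot: [0.002, 0.092, 0.996, 0.001]
wrist_force: [-1.2, 0.4, -0.3]
opening: 0.0002
grasp_force: 0.0
```

```bash
python3 -c "
from h import *
from bench import bot
rel()
t=bot.read_camera('top');s=bot.read_camera('side')
a=cv2.resize(t['img'][160:250,220:330],None,fx=5,fy=5,interpolation=2);b=cv2.resize(s['img'][190:290,255:355],None,fx=4.5,fy=4.5,interpolation=2)
h=max(a.shape[0],b.shape[0]);a=cv2.copyMakeBorder(a,0,h-a.shape[0],0,0,0);b=b[:, :245]
cv2.imwrite('pics/c3.png',cv2.cvtColor(np.hstack([a,b]),4))
o=np.array([.584,.055]);ex=np.array([.985,-.172])
for n,d,k,x0,y0 in(('t',t,5,220,160),('s',s,4.5,255,190)):
  for r,z in((.12,.09),(.0154,.125)):print(n,r,((proj(d,list(o-ex*r)+[z])-[x0,y0]+.5)*k).round(1))
"
```

```text
t 8.4 p [0.493  0.2092 0.2052] phi 2.957 zax [ 0.005  0.001 -1.   ] F [-1.2  0.4 -0.3] open 0.0002 tip 0.011
radial 0.1177 tang(back) 0.1349 strap(if contact .0225) 0.680  from phi 0.011
t 0.12 [277.3 393.4]
t 0.0154 [320.6 142.6]
s 0.12 [ 20.9 124. ]
s 0.0154 [254.8  70.7]
```

View pics/c3.png

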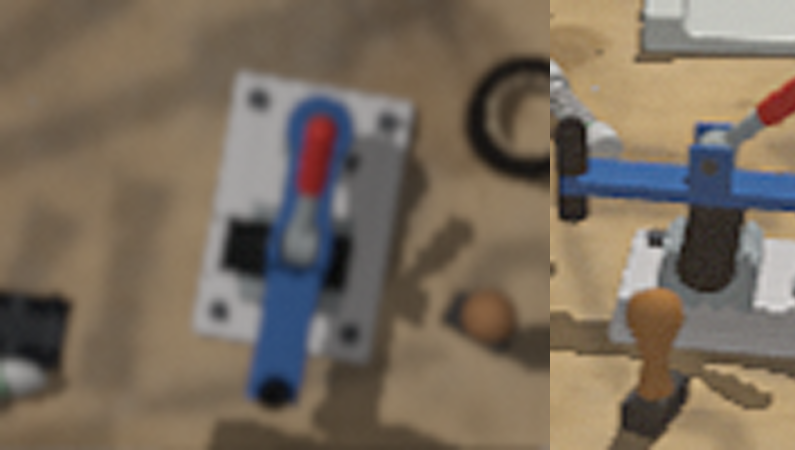

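The post is at (273,391) against a predicted (277,393) for angle 0, and the strap direction is within 0.01 rad, so it sits squarely over the tube. The lever is still raised with its tip at (320,118). The tube, stamp and tape roll haven't moved. Next I move over the lever.

Emit:
move_arm(
  commands=[
    [0,0,0,-0.017,-0.027,0,1],
    [0,0,0,-0.017,-0.027,0,1],
    [0,0,0,-0.017,-0.027,0,1],
    [0,0,0,-0.017,-0.027,0,1],
    [0,0,0,-0.017,-0.027,0,1],
    [0,0,0,0,0,0.02,1],
    [0,0,0,0,0,0.02,1],
    [0,0,0,0,0,0,1],
  ],
)

```text
time_s: 9.17
position: [0.5462, 0.0562, 0.1579]
tool_rot: [-0.005, 0.095, 0.995, -0.001]
wrist_force: [-2.2, -0.7, -0.6]
opening: 0.0001
grasp_force: 0.0
```

```bash
python3 -c "
from h import *
rel()"
```

```text
t 9.1667 p [0.5462 0.0562 0.1579] phi 2.952 zax [-0.01  -0.001 -1.   ] F [-2.2 -0.7 -0.6] open 0.0001 tip 0.011
radial 0.0373 tang(back) -0.0060 strap(if contact .0225) -0.327  from phi 0.017
```

Emit:
move_arm(
  commands=[
    [0,0,0,-0.004,0.005,0,1],
    [0,0,0,0,0,0,1],
    [0,0,0,0,0,0,1],
  ],
)

```text
time_s: 9.42
position: [0.5552, 0.0629, 0.1647]
tool_rot: [0.001, 0.093, 0.996, -0.0]
wrist_force: [0.0, -0.3, -0.1]
opening: -0.0001
grasp_force: 0.0
```

```bash
python3 -c "
from h import *
rel()"
```

```text
t 9.4167 p [0.5552 0.0629 0.1647] phi 2.956 zax [ 0.002 -0.    -1.   ] F [ 0.  -0.3 -0.1] open -0.0001 tip 0.011
radial 0.0297 tang(back) 0.0024 strap(if contact .0225) -0.091  from phi 0.013
```

Emit:
move_arm(
  commands=[
    [0,0,0,0,-0.002,0.006,1],
    [0,0,0,0,0,0.005,1],
    [0,0,0,0,0,0.005,1],
    [0,0,0,0,0,0.004,1],
    [0,0,0,0,0,0,1],
  ],
)

```text
time_s: 9.83
position: [0.5531, 0.0608, 0.1418]
tool_rot: [-0.001, 0.093, 0.996, -0.0]
wrist_force: [-0.2, 0.3, -1.4]
opening: 0.0002
grasp_force: 0.0
```

Emit:
move_arm(
  commands=[
    [0,0,0,-0.002,0,0.003,1],
    [0,0,0,-0.002,0,0.003,1],
    [0,0,0,-0.002,0,0.003,1],
    [0,0,0,0,0,0,1],
  ],
)

```text
time_s: 10.17
position: [0.5602, 0.0595, 0.1338]
tool_rot: [-0.0, 0.093, 0.996, -0.0]
wrist_force: [-0.4, 0.4, -0.3]
opening: 0.0002
grasp_force: 0.0
```

```bash
python3 -c "
from h import *
rel()"
```

```text
t 10.1667 p [0.5602 0.0595 0.1338] phi 2.955 zax [-0. -0. -1.] F [-0.4  0.4 -0.3] open 0.0002 tip 0.011
radial 0.0242 tang(back) -0.0001 strap(if contact .0225) -0.173  from phi 0.014
```

Emit:
move_arm(
  commands=[
    [0,0,0,-0.001,0,0.003,1],
    [0,0,0,-0.001,0,0.003,1],
    [0,0,0,-0.001,0,0.003,1],
    [0,0,0,0,0,0,1],
  ],
)

```text
time_s: 10.5
position: [0.563, 0.059, 0.1249]
tool_rot: [-0.0, 0.093, 0.996, 0.0]
wrist_force: [-0.1, -0.2, -0.1]
opening: -0.0002
grasp_force: 0.4
```

```bash
python3 -c "
from h import *
from bench import bot
rel()
s=bot.read_camera('side')
b=cv2.resize(s['img'][150:260,250:370],None,fx=5,fy=5,interpolation=2)
cv2.imwrite('pics/s4.png',cv2.cvtColor(b,4))
"
```

```text
t 10.5 p [0.563  0.059  0.1249] phi 2.955 zax [-0.  0. -1.] F [-0.1 -0.2 -0.1] open -0.0002 tip 0.011
radial 0.0214 tang(back) -0.0000 strap(if contact .0225) -0.172  from phi 0.014
```

View pics/s4.png

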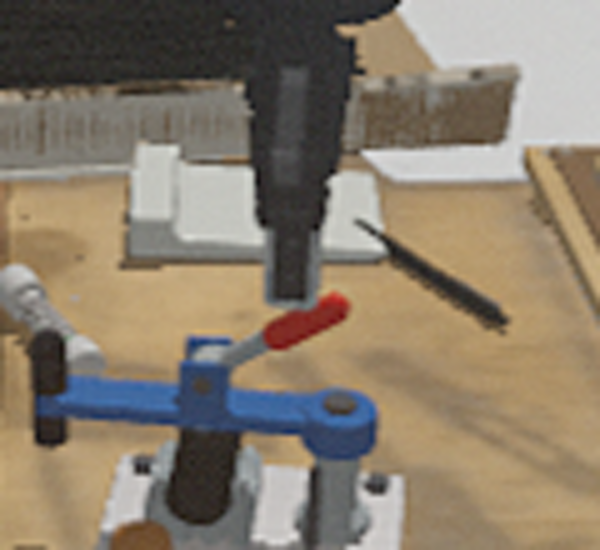

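The side view shows the finger touching the red grip near its start, with the lever sloping down a bit. I shift towards the tip and press.

Emit:
move_arm(
  commands=[
    [0,0,0,0,0,-0.006,1],
    [0,0,0,-0.004,0,-0.002,1],
    [0,0,0,-0.004,0,0,1],
    [0,0,0,-0.002,0,0.004,1],
    [0,0,0,0,0,0.004,1],
    [0,0,0,0,0,0.003,1],
    [0,0,0,0,0,0.003,1],
    [0,0,0,0,0,0.003,1],
    [0,0,0,0,0,0,1],
  ],
)

```text
time_s: 11.3
position: [0.5718, 0.0572, 0.1151]
tool_rot: [-0.001, 0.093, 0.996, -0.0]
wrist_force: [0.0, 0.4, 0.4]
opening: 0.0001
grasp_force: 0.5
```

Emit:
move_arm(
  commands=[
    [0,0,0,0,0,0.003,1],
    [0,0,0,0,0,0.003,1],
    [0,0,0,0,0,0.003,1],
    [0,0,0,0,0,0,1],
  ],
)

```text
time_s: 11.63
position: [0.5725, 0.0572, 0.1066]
tool_rot: [-0.0, 0.093, 0.996, 0.0]
wrist_force: [-0.1, 0.4, 1.6]
opening: -0.0002
grasp_force: 0.6
```

```bash
python3 -c "
from h import *
rel()"
```

```text
t 11.6333 p [0.5725 0.0572 0.1066] phi 2.955 zax [-0.001  0.    -1.   ] F [-0.1  0.4  1.6] open -0.0002 tip 0.011
radial 0.0117 tang(back) -0.0000 strap(if contact .0225) -0.171  from phi 0.014
```

Emit:
move_arm(
  commands=[
    [0,0,0,0,0,0.002,1],
    [0,0,0,0,0,0.002,1],
    [0,0,0,0,0,0.002,1],
    [0,0,0,0,0,0,1],
  ],
)

```text
time_s: 11.97
position: [0.5728, 0.0572, 0.101]
tool_rot: [0.0, 0.093, 0.996, 0.0]
wrist_force: [0.9, -0.1, 1.2]
opening: 0.0001
grasp_force: 0.9
```

Emit:
move_arm(
  commands=[
    [0,0,0,0,0,0.002,1],
    [0,0,0,0,0,0.002,1],
    [0,0,0,0,0,0,1],
  ],
)

```text
time_s: 12.22
position: [0.5732, 0.0571, 0.0975]
tool_rot: [0.001, 0.093, 0.996, 0.0]
wrist_force: [1.7, 0.4, 2.7]
opening: 0.0001
grasp_force: 1.0
```

Emit:
move_arm(
  commands=[
    [0,0,0,0,0,0.0015,1],
    [0,0,0,0,0,0,1],
  ],
)

```text
time_s: 12.38
position: [0.5732, 0.0571, 0.0972]
tool_rot: [0.001, 0.093, 0.996, 0.0]
wrist_force: [1.5, -0.7, 6.2]
opening: 0.0001
grasp_force: 3.4
```

Emit:
move_arm(
  commands=[
    [0,0,0,0,0,0.0015,1],
    [0,0,0,0,0,0,1],
  ],
)

```text
time_s: 12.55
position: [0.5733, 0.0571, 0.097]
tool_rot: [0.001, 0.093, 0.996, 0.0]
wrist_force: [-0.9, -0.5, 11.0]
opening: -0.0001
grasp_force: 5.7
```

The lever has bottomed at TCP z 0.097, the expected level height, with 11 N. I'll lift off and check.

Emit:
move_arm(
  commands=[
    [0,0,0,0,0,-0.005,1],
    [0,0,0,0,0,-0.02,1],
    [0,0,0,0,0,-0.03,1],
    [0,0,0,0,0,-0.035,1],
    [0,0,0,0,0.03,-0.03,1],
    [0,0,0,0,0.035,0,1],
    [0,0,0,0,0.035,0,1],
    [0,0,0,0,0.035,0,1],
    [0,0,0,0,0.02,0,1],
    [0,0,0,0,0,0,1],
  ],
)

```text
time_s: 13.38
position: [0.6001, 0.2132, 0.2114]
tool_rot: [-0.002, 0.091, 0.996, 0.0]
wrist_force: [0.1, -0.8, 0.1]
opening: -0.0002
grasp_force: 0.0
```

```bash
python3 -c "
from h import *
from bench import bot
rel()
t=bot.read_camera('top');s=bot.read_camera('side')
a=cv2.resize(t['img'][165:245,250:330],None,fx=5,fy=5,interpolation=2);b=cv2.resize(s['img'][205:305,255:355],None,fx=4,fy=4,interpolation=2)
cv2.imwrite('pics/c5.png',cv2.cvtColor(np.hstack([a,b]),4))
"
```

```text
t 13.3833 p [0.6001 0.2132 0.2114] phi 2.96 zax [-0.004  0.001 -1.   ] F [ 0.1 -0.8  0.1] open -0.0002 tip 0.011
radial 0.0128 tang(back) 0.1585 strap(if contact .0225) 1.314  from phi 0.009
```

View pics/c5.png

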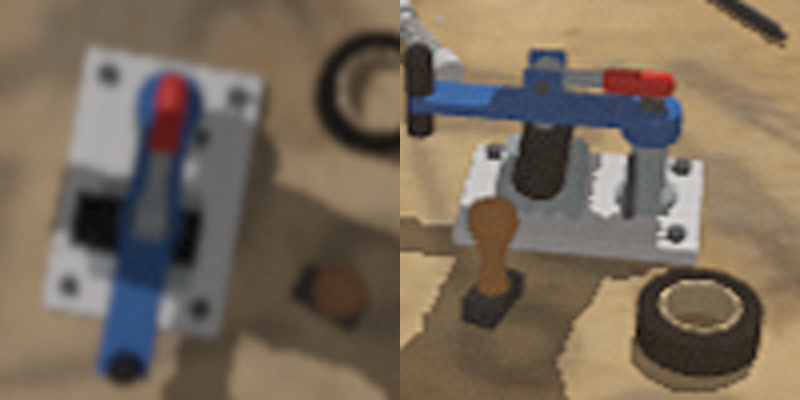

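The side half shows the lever lying level along the strap (grip at (640,82)). The strap is square over the tube (post at (123,367) in the top half), the bystanders haven't moved, and the arm is clear.

```bash
python3 -c "
from bench import bot
print(bot.sign_off())"
```

```text
the job is handed in; nothing more can be done
None
```

The tube is clamped: I pushed the strap to its stop over the tube first, then pressed the lever down flat, and handed the job in at about 13.5 s with the arm clear and the bystanders unmoved.

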